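Find a rotor's heavy side on the balancing rig and hold it down under the punch

ROBOT

A 6-joint arm with a two-finger parallel gripper is mounted at the origin on a cart in front of the work surface, level with it; the furniture and walls round the work are solid. World frame = base frame: x ahead of the robot, y to its left, z up, the work surface at z = 0. Lengths are in mm, angles in degrees, forces in N, time in s.
With the tool pointing down it reaches from about 300 to 850 mm from the base axis. Payload 4.2 kg.
Tool frame: the origin (TCP) lies midway between the tips of the shut fingers; the grasp point (between the pads) lies 19 mm behind it; z points along the fingers, y is the line along which they close (so a half turn about z gives the same grasp; the last joint's range is limited). The gripper opens to 91 mm and grips with 3 to 60 N. Pads are 32 mm wide; open, the fingers measure 118 mm over their backs; the gripper's body (76 mm by 178 mm) begins 60 mm behind the grasp point.
Start: joints at [-1.146, 18.312, 89.639, -0, 72.044, -1.146], TCP at [575.016, 0, 213.976] pointing down, gripper open.
Joint ranges: [-177.97, 177.97], [-48.28, 115.42], [12.27, 149.76], [-77.06, 257.06], [2.81, 150.46], [-146.56, 146.56]. Speed limits (degrees/s): [147.25, 147.25, 180, 180, 180, 180].

INTERFACE

Orientations are given as [roll, pitch, yaw] about the fixed x, y, z axes, in that order (R = Rz(yaw) Ry(pitch) Rx(roll)).
In Python, from workcell import env gives the robot as it stands.
- The arm moves only by the shell command python3 -m jog 'ROWS' [FORCE]. ROWS is a JSON object of lists of equal length, an entry for each row: "jaw": the finger opening in mm, from 0 to 91.2; "slide": the shift along the tool's x, y, z in units of 30 mm (1.0 is 30 mm), a list of three; "spin": the turn about the tool's z in units of 8 degrees (1.0 is 8 degrees). In form: {"jaw": [jaw, ...], "slide": [[dx, dy, dz], ...], "spin": [spin, ...]}. A call has 1 to 10 rows; each row shifts and turns the commanded pose from where the row before left it, along the tool's axes as they then stand; what a row does not reach is not made up. A row lasts 1/10 s, in which the tool goes at most 50 mm and 8.59 degrees, less where a joint would pass 70% of its speed; a pose out of reach is approached as far as the arm can. A call is refused whole if a number of a shift passes 1 or a number of a turn 1, either way. A call with a gripper value outside its range is refused whole. The fingers move at their own pace and stop on an object; FORCE is the grip in N (left out, the last holds). Time passes only in rows, so rows that do not move let the fingers close. It gives the time, the measured TCP pose, the force, the opening and the grip force at its end, in the units of the state.
- env.state(): the state, without advancing time (a new reading comes with each control period).
- env.grab_frame(name): name is "scene" or "side" or "wrist"; returns the picture (400x640x3 uint8, red, green, blue); there is no depth.
- env.camera_model(name): a dict with "fx", "fy", "cx", "cy" (pixels), "camera_from_world" (4x4, takes a point from world to camera coordinates). Camera axes: x right, y up, looking along -z (the intrinsics and any distortion apply to the point x, -y, -z); pixel columns grow to the right and rows downward; lengths in mm; the calibration is good to about 2 mm. A picture is of the moment at which its call begins: read the wrist's pose just before it. camera_model takes no time and is no camera call; for the wrist camera it gives the pose at the moment of the call.
- env.job_done(): hands the job in; it is judged then, once.
The state is a dict: "time_s": time; "qpos": joint angles; "qvel": joint speeds; "effort": joint torques, N m; "ee_pos": TCP position; "ee_rot": TCP orientation; "force": force on the tool from outside, world axes, zero at the start; "torque": the same for the moment, N m; "gripper_width": finger opening in mm; "gripper_force": force on a finger pad.
Only numpy, scipy, OpenCV 4.12 (cv2) and the standard library are available. Lean on these libraries where they do the work, as an engineer would, in place of code of your own. Each camera call takes 0.05 s, during which the arm holds its last target. There are 200 camera calls.

TASK

On the blue balancing rig, slide the carriage along its rails until the red line round the rotor is right under the tip of the fixed punch. Then turn the rotor by its crank through at least one full turn to find out by feel where its hidden heavy side is, and finish holding the crank's black grip still, with the heavy side straight down and the red line still under the punch: do not let go at the end. Leave the marker, the chisel and the nut lying near the rig where they are.

Things in the scene. Friction and masses are not known exactly. Their poses are not given: they have to be found in the camera images.
- rig: Fixed balancing rig: blue base plate 290 x 150 x 12 mm on the table, two steel rails, and at the far end a blue column (front face at x = +117 mm) with an arm 250 to 274 mm above the table that carries the punch. Origin: on the table straight below the punch tip. Its x axis runs along the rails, away from the robot (yawed at most 0.3 rad), z up. The plate reaches from x = -135 to +155 mm.
- punch_tip (a point): Point of the fixed steel punch (red cap on top, holder 26 mm in diameter), 188 mm above the table; it points down.
- carriage (a joint): Slide of the aluminium carriage along the rig's x axis, m; 0 = red line exactly under the punch, negative = nearer the robot (it starts there), range -0.075 to +0.015. Dry friction 5 N: stays where it is left. The crank grip can be pinched to push or pull the carriage along.
- line_top (a point): Highest point of the 8 mm wide red line round the rotor, 180 mm above the table; goes along with the carriage, does not turn. 8 mm below the punch tip when it is under it.
- rotor: Steel drum 100 mm in diameter, 40 mm wide, on the carriage, turning without end about the rig's x axis, 130 mm above the table. Origin: drum centre, under the red line; x is the turning axis, z points from the axis towards the crank grip. A lead slug is hidden inside, at an angle to the crank that differs each time; apart from it rotor and crank (with counterweight) are balanced.
- crank_grip: Black revolving grip of the crank: round bar 16 mm in diameter, 60 mm long, parallel to the turning axis and 50 mm from it, on the side towards the robot. Origin: middle of the grip, 85 mm from the drum centre; crank arm and hub end 53 mm from it. It revolves freely on its pin, so it can stay pinched from above while it is led round its circle (80 to 180 mm above the table).
- low_point (a point): Point 28 mm straight below the rotor's axis, where the slug's centre is when the heavy side is straight down; does not turn. The slug (0.5 kg) pulls with at most 0.137 N m, dry bearing friction is 0.115 N m, damping slight: let go, the rotor rolls back but may stick with its heavy side up to about 55 degrees from the bottom, on either side.
- high_point (a point): Point 28 mm straight above the rotor's axis, in the middle of the drum; does not turn. The heavy side passes it in every full turn.
- marker: Marker pen, grey with red cap, 136 x 18 x 20 mm, lying loose beside the rig; leave alone. Origin: middle of its underside.
- chisel: Cold chisel, 176 x 22 x 21 mm, lying loose beside the rig; leave alone. Origin: middle of its underside.
- nut: Steel hex nut, 28 x 24 x 13 mm, lying loose beside the rig; leave alone. Origin: middle of its underside.

How it is judged:
By the outcome, as a careful person would: the job done as asked, in the order asked, and still so for the second after the job is handed in, while the arm keeps its last pose, push and grip.
It also fails if it takes over 51 s, if anything falls off the work surface, if the arm or the gripper's body presses on something with over 40 N, if the wrist force passes 120 N, or if a joint passes its speed limit or range.

## Working session

There is one attempt and no reset: what is moved stays moved. The work goes in short steps, Python scripts to look and compute and a shell command to move; the robot and the scene stay as the last step left them, time stands still between calls to the robot, and variables do not carry over. Pictures are saved under pics/ and viewed, at most 10 in all, crops included, and the job is handed in when it is done.

```bash
mkdir -p pics; ls; python3 - <<'E'
from workcell import env
import cv2,numpy as np
s=env.state();print(s)
for n in("scene","side"):
    m=env.camera_model(n);print(n,m)
    cv2.imwrite(f"pics/{n}0.png",env.grab_frame(n)[:,:,::-1])
E
```

```text
pics
{'time_s': 0.0, 'qpos': array([-1.14682183e+00,  1.83513202e+01,  8.97054742e+01, -1.04890543e-03,
        7.20419827e+01, -1.14710896e+00]), 'qvel': array([ 0.14674775,  0.02801705, -0.02790587,  0.02201919, -0.00646765,
       -0.01098797]), 'effort': array([-5.01459035e-04, -4.12465632e+01, -2.31973493e+01,  7.28826877e-02,
        4.58198413e-02, -1.41870069e-04]), 'ee_pos': array([ 5.74511906e+02, -4.40374698e-03,  2.13129794e+02]), 'ee_rot': array([-1.79901223e+02, -9.80419667e-04,  9.00006105e+01]), 'force': array([-0.60533244,  1.28422057, -0.06004706]), 'torque': array([-0.01209213,  0.05862364, -0.0346125 ]), 'gripper_force': 0.0, 'gripper_width': 91.0145429227223}
scene {'fx': 459.01302307307753, 'fy': 459.01302307307753, 'cx': 318.8625140037697, 'cy': 196.3640118765773, 'camera_from_world': array([[ 5.37879816e-01, -8.42981231e-01,  8.24301352e-03,
        -3.13986496e+02],
       [ 5.65301513e-01,  3.67920397e-01,  7.38287735e-01,
        -4.09547888e+02],
       [-6.25395477e-01, -3.92450283e-01,  6.74435521e-01,
        -7.21565315e+02],
       [ 0.00000000e+00,  0.00000000e+00,  0.00000000e+00,
         1.00000000e+00]])}
side {'fx': 431.0299548507652, 'fy': 431.0299548507652, 'cx': 315.2227772861048, 'cy': 198.52830129374624, 'camera_from_world': array([[ 8.53711548e-01, -5.20674483e-01, -8.64154190e-03,
        -4.83466234e+02],
       [ 2.04138543e-01,  3.19352426e-01,  9.25387207e-01,
        -2.24108575e+02],
       [-4.79065808e-01, -7.91777816e-01,  3.78924585e-01,
        -6.49023820e+02],
       [ 0.00000000e+00,  0.00000000e+00,  0.00000000e+00,
         1.00000000e+00]])}
```

View pics/scene0.png

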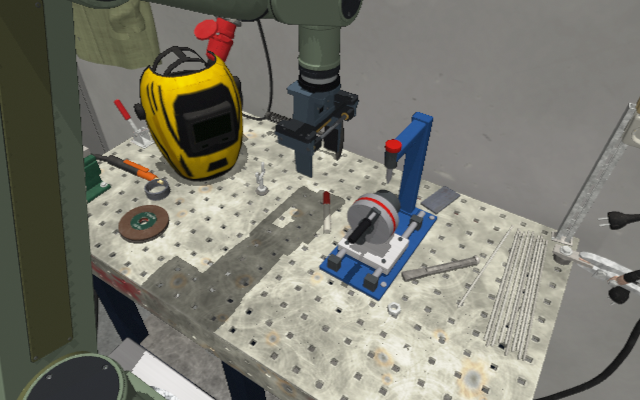

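View pics/side0.png

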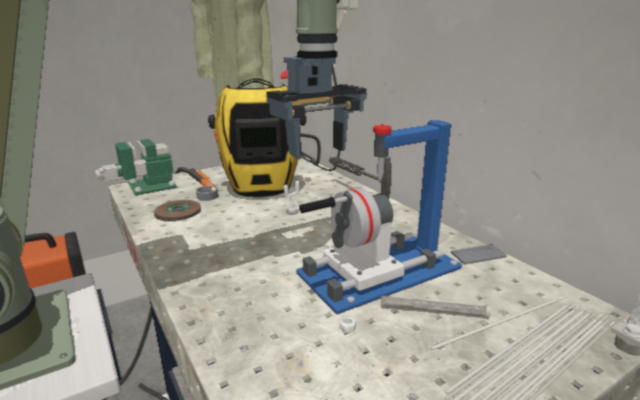

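The scene view shows the rig at about (380, 220) and the rotor at (372, 215). The side view shows the punch at (383, 160) and the grip at (318, 205). I'll take the crops together for exact pixels.

```bash
python3 - <<'E'
import cv2,numpy as np
a=cv2.imread("pics/scene0.png")[105:305,310:470];b=cv2.imread("pics/side0.png")[115:315,290:465]
f=lambda i:cv2.resize(i,None,fx=2.38,fy=2.9,interpolation=cv2.INTER_CUBIC)
f=lambda i:cv2.resize(i,None,fx=2.38,fy=2.38,interpolation=cv2.INTER_CUBIC)
cv2.imwrite("pics/crop0.png",np.hstack([f(a),f(b)]))
for n in("scene","side"):
    im=cv2.imread(f"pics/{n}0.png");h=cv2.cvtColor(im,cv2.COLOR_BGR2HSV)
    m=cv2.inRange(h,(105,150,60),(120,255,255))
    k,l,st,c=cv2.connectedComponentsWithStats(m)
    for s in st[1:]:
        if s[4]>80:print(n,'blue',s)
    m=cv2.inRange(h,(0,150,80),(6,255,255))|cv2.inRange(h,(175,150,80),(180,255,255))
    k,l,st,c=cv2.connectedComponentsWithStats(m)
    for s,cc in zip(st[1:],c[1:]):
        if s[4]>20:print(n,'red',s,cc)
E
```

```text
scene blue [ 395  112   38  123 2309]
scene blue [ 320  213  117   87 1768]
scene red [ 194   18   42   44 1102] [216.22141561  36.20417423]
scene red [114 100  16  20 111] [121.73873874 108.99099099]
scene red [385 139  16  14 179] [392.82681564 145.81005587]
scene red [324 192   6  12  58] [326.20689655 197.51724138]
scene red [358 197  38  34 122] [381.63934426 208.18852459]
side blue [ 385  121   65  139 3221]
side blue [ 298  257  162   56 1912]
side red [281  71   6   7  28] [284.07142857  74.57142857]
side red [374 125  17  10 142] [382.03521127 129.59859155]
side red [353 190  20  52 124] [367.33870968 215.28225806]
```

View pics/crop0.png

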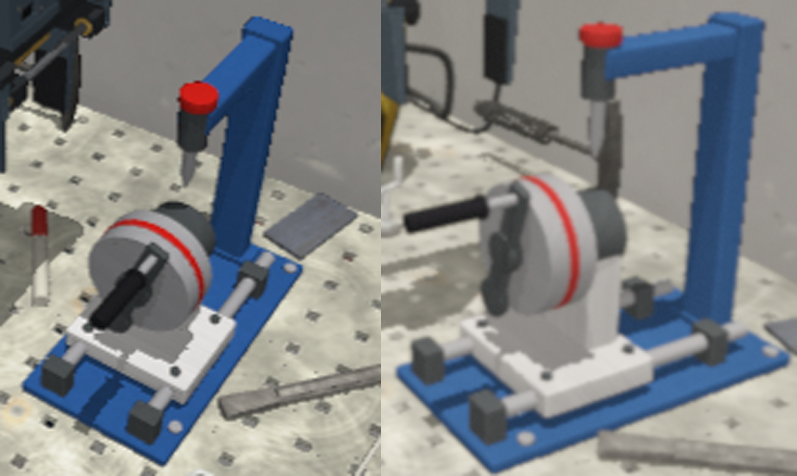

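The crop shows the punch tip at scene (388.6, 183) and side (381.6, 181), the plate corners, and the grip ends at scene (351, 239)/(372, 218) and side (301, 208)/(334, 202). Next I'll triangulate them.

```bash
cat >h.py <<'E'
import numpy as np
from workcell import env
def ray(n,p,m=None):
    m=m or env.camera_model(n);T=np.array(m["camera_from_world"]);R=T[:3,:3]
    d=R.T@np.array([(p[0]-m["cx"])/m["fx"],-(p[1]-m["cy"])/m["fy"],-1]);return -R.T@T[:3,3],d/np.linalg.norm(d)
def plane(n,p,z):
    o,d=ray(n,p);return (o+d*(z-o[2])/d[2]).round(1)
def tri(p,q,n1="scene",n2="side"):
    A=np.zeros((3,3));b=np.zeros(3);R=[ray(n1,p),ray(n2,q)]
    for o,d in R:
        P=np.eye(3)-np.outer(d,d);A+=P;b+=P@o
    x=np.linalg.solve(A,b);return x.round(1),[round(np.linalg.norm((np.eye(3)-np.outer(d,d))@(x-o)),1) for o,d in R]
def proj(n,X):
    m=env.camera_model(n);T=np.array(m["camera_from_world"]);c=T[:3,:3]@X+T[:3,3]
    return np.array([m["cx"]+m["fx"]*c[0]/-c[2],m["cy"]+m["fy"]*c[1]/c[2]]).round(1)
E
python3 - <<'E'
from h import *
s=lambda x,y:(310+x/2.38,105+y/2.38); d=lambda x,y:(290+(x-381)/2.38,115+y/2.38)
tip=(s(187,186),d(599,158));print('tip',tri(*tip),plane('scene',tip[0],188),plane('side',tip[1],188))
g1=(s(98,318),d(408,221));g2=(s(147,268),d(487,208));print('grip',tri(*g1),tri(*g2))
print('cap',tri(s(198,85),d(601,27)))
for n,P in(('scene',[s(22,381),s(163,459),s(301,263)]),('side',[d(398,370),d(489,462),d(790,357)])):
    Q=np.array([plane(n,p,12) for p in P]);print(n,Q,np.linalg.norm(Q[0]-Q[1]),np.linalg.norm(Q[2]-Q[1]),np.degrees(np.arctan2(*(Q[2]-Q[1])[[1,0]])),np.degrees(np.arctan2(*(Q[0]-Q[1])[[1,0]]))-90)
    e=Q[2]-Q[1];e/=np.linalg.norm(e);l=np.array([-e[1],e[0],0]);print('origin', (Q[1]+135*e+75*l), Q[2]-155*e+75*l)
E
```

```text
tip (array([ 618.9, -142.4,  187.7]), [np.float64(0.2), np.float64(0.2)]) [ 618.9 -142.6  188. ] [ 617.9 -143.3  188. ]
grip (array([ 452. , -150.3,  179.4]), [np.float64(1.3), np.float64(1.3)]) (array([ 513.7, -157. ,  180. ]), [np.float64(5.2), np.float64(5.2)])
cap (array([ 621.2, -137. ,  286.4]), [np.float64(2.6), np.float64(2.6)])
scene [[ 486.7  -62.8   12. ]
 [ 480.6 -209.3   12. ]
 [ 769.2 -218.5   12. ]] 146.6269415898729 288.74660171160457 -1.8258583687899346 -2.384317279884911
origin [ 617.92109665 -138.63942814   12.        ] [ 616.66833473 -138.59949255   12.        ]
side [[ 483.2  -70.5   12. ]
 [ 478.3 -208.2   12. ]
 [ 762.6 -222.9   12. ]] 137.7871546988325 284.6797850216977 -2.959896503483496 -2.037987717071033
origin [ 616.99267183 -140.27104608   12.        ] [ 611.67955443 -139.99632632   12.        ]
```

Rig origin is about (618, -142) with yaw about -2.3°. The carriage is at about -51 mm, and the grip middle is about (482, -152, 178). I'll approach now and spin to yaw about -2.3°.

```bash
python3 -m jog '{"jaw":[91,91,91,91,91,91,91,91],"slide":[[-0.5,-1,0],[-0.5,-1,0],[-0.5,-1,0],[-1,-0.4,0],[-1,0,0],[-1,0,0],[-0.5,0,0],[0,0,0]],"spin":[0,0,0,0,0,0,0,0]}'
python3 -m jog '{"jaw":[91,91,91,91,91,91,91,91,91,91],"slide":[[0,0,0],[0,0,0],[0,0,0],[0,0,0],[0,0,0],[0,0,0],[0,0,0],[0,0,0],[0,0,0],[0,0,0]],"spin":[0.96,0.96,0.96,0.96,0.96,0.96,0.96,0.96,0.96,0.96]}'
python3 -m jog '{"jaw":[91,91,91],"slide":[[0,0,0],[0,0,0],[0,0,0]],"spin":[0.96,0.96,0]}'
python3 - <<'E'
from h import *
import cv2
m=env.camera_model("wrist");cv2.imwrite("pics/w1.png",env.grab_frame("wrist")[:,:,::-1])
np.save("w1.npy",m,allow_pickle=True);print(env.state()["ee_pos"],env.state()["ee_rot"])
E
```

```text
time_s: 0.9
ee_pos: [472.9, -151.1, 213.6]
ee_rot: [-180.0, -0.0, 89.8]
force: [1.3, 0.4, -1.0]
gripper_width: 91.0
gripper_force: 0.0
time_s: 1.9
ee_pos: [473.0, -148.4, 213.7]
ee_rot: [-179.9, 0.0, 13.0]
force: [-1.2, 0.0, 0.4]
gripper_width: 91.4
gripper_force: 0.0
time_s: 2.2
ee_pos: [473.0, -148.6, 213.7]
ee_rot: [-179.9, 0.0, -2.1]
force: [-0.1, 0.8, -0.1]
gripper_width: 90.9
gripper_force: 0.0
[ 473.01375657 -148.80141126  213.77502474] [-1.79955157e+02  2.55453580e-02 -1.94489979e+00]
```

View pics/w1.png

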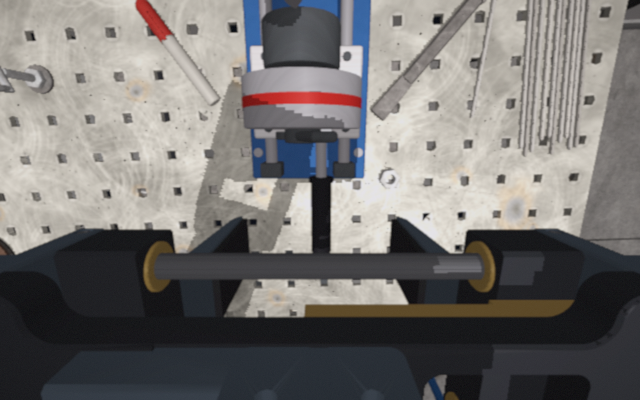

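The wrist view shows the grip at columns 312–331, rows 178–250, between the fingers, and the red line at row ~100, columns 243–361. Next I'll measure them.

```bash
python3 - <<'E'
from h import *
import cv2
m=np.load("w1.npy",allow_pickle=True).item()
im=cv2.imread("pics/w1.png");h=cv2.cvtColor(im,cv2.COLOR_BGR2HSV)
P=lambda p,z:(lambda o,d:(o+d*(z-o[2])/d[2]).round(1))(*ray("wrist",p,m))
r=cv2.inRange(h,(0,150,80),(6,255,255))|cv2.inRange(h,(174,150,80),(180,255,255));r[:,:230]=0
ys,xs=np.nonzero(r);print('red',xs.min(),xs.max(),'ends',P((xs.min(),ys[xs<=xs.min()+2].mean()),130),P((xs.max(),ys[xs>=xs.max()-2].mean()),130))
c=(xs.min()+xs.max())/2;w=abs(xs-c)<6;print('top',P((c,ys[w].mean()),180),ys[w].min(),ys[w].max())
g=im.max(2)<45
for y in(190,205,220,235):
    q=np.nonzero(g[y,295:345])[0]+295;print(y,q.min(),q.max(),P(((q.min()+q.max())/2,y),177))
b=cv2.inRange(h,(105,150,40),(120,255,255))
for y in(20,60,140,160,170):
    q=np.nonzero(b[y])[0];print(y,P((q.min(),y),12),P((q.max(),y),12))
print(P((388,179),13))
E
```

```text
red 243 360 ends [570.1 -87.1 130. ] [ 566.3 -187.8  130. ]
top [ 565.6 -140.4  180. ] 92 102
190 313 329 [ 499.4 -151.5  177. ]
205 313 329 [ 487.6 -151.1  177. ]
220 313 329 [ 475.6 -150.7  177. ]
235 313 329 [ 463.1 -150.3  177. ]
20 [673.2 -69.   12. ] [ 667.8 -213.9   12. ]
60 [630.1 -68.3  12. ] [ 624.7 -212.9   12. ]
140 [535.3 -64.   12. ] [ 529.9 -208.2   12. ]
160 [509.4 -64.2  12. ] [ 504.1 -208.3   12. ]
170 [496.2 -63.   12. ] [ 490.9 -207.    12. ]
[ 477.7 -241.7   13. ]
```

```bash
python3 -m jog '{"jaw":[91,91,91,20,10,10,10,10,10,10],"slide":[[-0.07,0.07,0.6],[0,0,0.8],[0,0,0.43],[0,0,0],[0,0,0],[0,0,0],[0,0,0],[0,0,0],[0,0,0],[0,0,0]],"spin":[0,0,0,0,0,0,0,0,0,0]}' 30
```

```text
time_s: 3.25
ee_pos: [470.9, -152.1, 159.2]
ee_rot: [180.0, -0.0, -2.2]
force: [-0.6, 0.4, 0.1]
gripper_width: 38.2
gripper_force: 0.0
```

Still closing, so I'll keep closing and then push the carriage 50 mm along tool x, slowly.

```bash
python3 -m jog '{"jaw":[10,10,10,10,10,10],"slide":[[0,0,0],[0,0,0],[0,0,0],[0,0,0],[0,0,0],[0,0,0]],"spin":[0,0,0,0,0,0]}' 30
python3 -m jog '{"jaw":[10],"slide":[[0,0,0]],"spin":[0]}'
```

```text
time_s: 3.85
ee_pos: [470.8, -151.9, 159.0]
ee_rot: [-180.0, 0.0, -2.2]
force: [-0.9, 1.9, -0.5]
gripper_width: 15.3
gripper_force: 30.0
time_s: 3.95
ee_pos: [470.8, -151.9, 159.0]
ee_rot: [-180.0, -0.0, -2.2]
force: [0.5, 1.2, -1.1]
gripper_width: 15.4
gripper_force: 30.0
```

```bash
python3 -m jog '{"jaw":[10,10,10,10,10,10,10,10,10,10],"slide":[[0.17,0,0],[0.17,0,0],[0.17,0,0],[0.17,0,0],[0.17,0,0],[0.17,0,0],[0.17,0,0],[0.17,0,0],[0.17,0,0],[0.17,0,0]],"spin":[0,0,0,0,0,0,0,0,0,0]}' 
python3 -m jog '{"jaw":[10],"slide":[[0,0,0]],"spin":[0]}'
python3 - <<'E'
import cv2,numpy as np
from workcell import env
o=[]
for n,(x,y) in(("scene",(350,160)),("side",(340,150))):
    f=env.grab_frame(n)[:,:,::-1];cv2.imwrite(f"pics/{n}2.png",f)
    o.append(cv2.resize(f[y:y+80,x:x+70],None,fx=5.7,fy=5.7,interpolation=cv2.INTER_CUBIC))
cv2.imwrite("pics/c2.png",np.hstack(o))
E
```

```text
time_s: 4.95
ee_pos: [519.9, -153.9, 158.9]
ee_rot: [-180.0, 0.3, -2.1]
force: [-5.3, -0.1, 2.1]
gripper_width: 15.3
gripper_force: 30.0
time_s: 5.05
ee_pos: [521.2, -154.0, 158.9]
ee_rot: [180.0, 0.1, -2.1]
force: [-2.5, 0.6, 0.2]
gripper_width: 15.1
gripper_force: 30.0
```

View pics/c2.png

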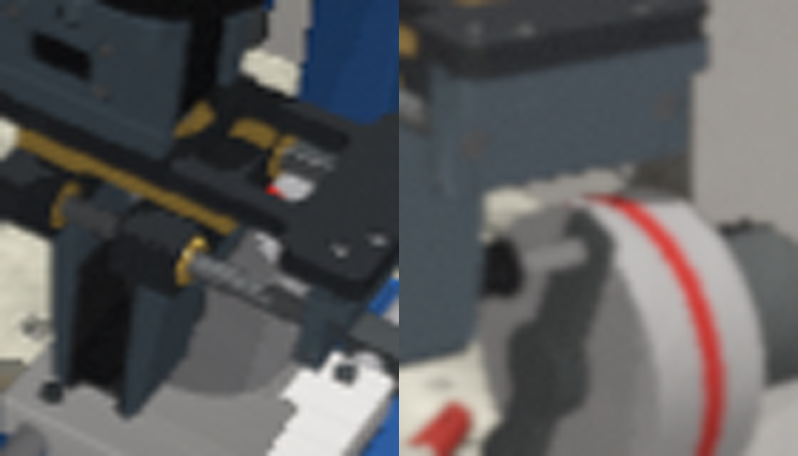

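The side crop shows the red line just below the gripper body, with the punch hidden behind it. I'll try the wrist view and compare the measured line with the tip.

```bash
python3 - <<'E'
from h import *
import cv2
m=env.camera_model("wrist");f=env.grab_frame("wrist")[:,:,::-1];cv2.imwrite("pics/w2.png",f)
np.save("w2.npy",m,allow_pickle=True)
h=cv2.cvtColor(f,cv2.COLOR_BGR2HSV)
# side: red line rim; top = leftmost/uppermost end
for n,im in(("wrist",f),("side",cv2.imread("pics/side2.png"))):
    h=cv2.cvtColor(im,cv2.COLOR_BGR2HSV);r=cv2.inRange(h,(0,150,80),(6,255,255))|cv2.inRange(h,(174,150,80),(180,255,255))
    k,l,st,c=cv2.connectedComponentsWithStats(r)
    for s,cc in zip(st[1:],c[1:]):
        if s[4]>20:print(n,s,cc)
E
```

```text
wrist [  95    0  199   67 9130] [201.2143483   26.14928806]
wrist [105  29  42  46 775] [124.52516129  51.22967742]
wrist [ 212   72  156   24 1863] [296.00161031  82.8749329 ]
side [282  67  17  11 104] [289.93269231  72.17307692]
side [292  68  26  37 541] [304.59704251  86.0702403 ]
side [374 125  17  10 142] [382.03521127 129.59859155]
side [378 185  18  49  97] [390.90721649 208.        ]
side [344 222   8   8  36] [347.83333333 225.16666667]
```

View pics/w2.png

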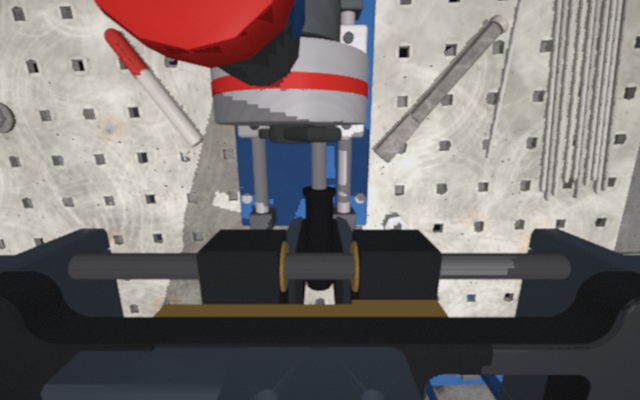

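```bash
cat >>h.py <<'E'
import cv2
A=np.radians(-2.05);O=np.array([618.3,-140.5,0.]);Rz=np.array([[np.cos(A),-np.sin(A),0],[np.sin(A),np.cos(A),0],[0,0,1]])
def line_x(n,im,box,m=None):
    h=cv2.cvtColor(im,cv2.COLOR_BGR2HSV);r=cv2.inRange(h,(0,140,70),(6,255,255))|cv2.inRange(h,(174,140,70),(180,255,255))
    x0,y0,x1,y1=box;X=[]
    for y,x in np.argwhere(r[y0:y1,x0:x1]):
        o,d=ray(n,(x+x0,y+y0),m);o=Rz.T@(o-O);d=Rz.T@d
        a=d[1]**2+d[2]**2;b=o[1]*d[1]+(o[2]-130)*d[2];c=o[1]**2+(o[2]-130)**2-2500
        D=b*b-a*c
        if D>0:
            t=(-b-D**.5)/a;X.append(o+t*d)
    X=np.array(X);return X
def tip_xz(n,p,m=None):
    o,d=ray(n,p,m);o=Rz.T@(o-O);d=Rz.T@d;return (o-d*o[1]/d[1]).round(1)
E
python3 - <<'E'
from h import *
print(env.camera_model("wrist")["camera_from_world"], Rz.T@(ray("wrist",(320,200))[0]-O))
for n,f,b,m in(("scene","scene0",(350,190,410,240),None),("side","side0",(345,185,380,245),None),("side","side2",(376,183,400,240),None),("wrist","w1",(235,85,370,115),"w1.npy"),("wrist","w2",(300,70,370,98),"w2.npy")):
    X=line_x(n,cv2.imread(f"pics/{f}.png"),b,np.load(m,allow_pickle=True).item() if m else None)
    print(f,len(X),X.mean(0).round(1),np.percentile(X[:,0],[2,50,98]).round(1))
    for k in range(60,181,20):
        q=X[abs(X[:,2]-k)<10]
        if len(q)>5:print('   z',k,q[:,0].mean().round(1))
print(tip_xz("scene",(388.6,183.2)),tip_xz("side",(381.6,181.4)))
E
```

```text
[[-3.83217104e-02 -9.99265438e-01 -1.73091396e-04 -1.34247660e+02]
 [ 9.68143201e-01 -3.70852812e-02 -2.47635669e-01 -4.95391086e+02]
 [ 2.47447346e-01 -9.65739963e-03  9.68853212e-01 -4.68393898e+02]
 [ 0.00000000e+00  0.00000000e+00  0.00000000e+00  1.00000000e+00]] [-27.32257108 -17.53282517 331.10519255]
scene0 129 [-52.4 -16.6 168.3] [-56.1 -52.6 -49. ]
   z 140 -51.7
   z 160 -52.5
   z 180 -52.6
side0 133 [-54.7 -37.3 149.1] [-57.  -54.7 -52.3]
   z 100 -55.4
   z 120 -54.8
   z 140 -54.7
   z 160 -54.5
   z 180 -54.5
side2 111 [ -4.5 -36.9 150.5] [-6.9 -4.3 -2. ]
   z 120 -4.9
   z 140 -4.6
   z 160 -4.3
   z 180 -4.0
w1 1265 [-52.5  -1.3 172.8] [-56.  -52.4 -49. ]
   z 140 -51.7
   z 160 -52.5
   z 180 -52.5
w2 1026 [ -2.2 -25.1 171.2] [-5.8 -2.1  1.4]
   z 140 -2.3
   z 160 -2.2
   z 180 -2.1
[  5.6   0.  183.3] [  2.    0.  186.7]
```

The line is still about 3 mm short of the punch (about 2.8 mm from scene/wrist, 3.7 mm from side). I'll push 3.3 mm, then lead the crank 200° so the hand clears the view of the punch.

```bash
python3 -m jog '{"jaw":[10,10],"slide":[[0.11,0,0],[0,0,0]],"spin":[0,0]}' 
python3 -m jog '{"jaw":[10,10,10,10,10,10,10,10,10],"slide":[[0,0.267,0.114],[0,0.244,0.158],[0,0.212,0.198],[0,0.175,0.232],[0,0.132,0.259],[0,0.085,0.278],[0,0.035,0.288],[0,-0.015,0.290],[0,-0.065,0.283]],"spin":[0,0,0,0,0,0,0,0,0]}'
python3 -m jog '{"jaw":[10,10,10,10,10,10],"slide":[[0,-0.114,0.267],[0,-0.158,0.244],[0,-0.198,0.212],[0,-0.232,0.175],[0,-0.259,0.132],[0,-0.278,0.085]],"spin":[0,0,0,0,0,0]}'
python3 -m jog '{"jaw":[10,10,10,10,10],"slide":[[0,-0.288,0.035],[0,-0.290,-0.015],[0,-0.283,-0.065],[0,-0.267,-0.114],[0,-0.244,-0.158]],"spin":[0,0,0,0,0]}'
python3 - <<'E'
import cv2,numpy as np
from h import *
o=[]
for n,(x,y) in(("scene",(350,150)),("side",(340,150))):
    f=env.grab_frame(n)[:,:,::-1];cv2.imwrite(f"pics/{n}3.png",f)
    o.append(cv2.resize(f[y:y+80,x:x+70],None,fx=5.7,fy=5.7,interpolation=cv2.INTER_CUBIC))
cv2.imwrite("pics/c3.png",np.hstack(o))
s=env.state();print(s["ee_pos"],s["ee_rot"],s["force"],s["time_s"])
E
```

```text
time_s: 5.4
ee_pos: [524.4, -154.1, 158.9]
ee_rot: [180.0, 0.1, -2.2]
force: [-4.5, 0.4, 0.8]
gripper_width: 15.2
gripper_force: 30.0
time_s: 6.3
ee_pos: [523.6, -183.7, 96.0]
ee_rot: [-179.7, 0.0, -2.3]
force: [-4.5, 11.9, 9.4]
gripper_width: 15.3
gripper_force: 30.0
time_s: 6.9
ee_pos: [526.3, -150.3, 63.9]
ee_rot: [179.9, -0.2, -2.1]
force: [-5.0, -2.9, 9.3]
gripper_width: 15.4
gripper_force: 30.0
time_s: 7.4
ee_pos: [527.5, -107.1, 71.7]
ee_rot: [-179.9, -0.1, -2.2]
force: [2.1, 0.2, -5.2]
gripper_width: 15.5
gripper_force: 30.0
[ 527.61061462 -106.06956347   72.47858924] [-1.79873940e+02 -8.31153447e-02 -2.15872931e+00] [ 1.7372531   4.9097832  -3.34102384] 7.5
```

View pics/c3.png

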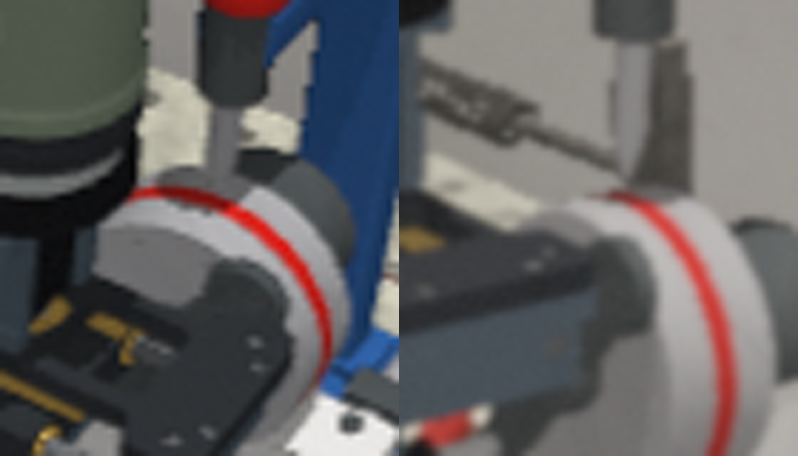

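The side crop shows the tip at about (627, 183), full-image (380, 182), standing just over the line's top, which begins near (625, 197). Next I'll compute the residual.

```bash
python3 - <<'E'
import h
from h import *
for oy in(-140.5,-142.5):
  h.O[1]=oy
  for n,f,b,t in(("side","side3",(376,183,402,235),(380.1,182)),("scene","scene3",(372,182,410,225),(388.8,183.2))):
    X=line_x(n,cv2.imread(f"pics/{f}.png"),b);T=Rz.T@(plane(n,t,188)-O)
    print(oy,n,len(X),X[:,0].mean().round(1),[X[abs(X[:,2]-k)<10,0].mean().round(1) for k in(120,140,160,178)],'tip',T.round(1))
E
python3 - <<'E'
import numpy as np
# measured circle
for p in([524.4,-154.1,158.9],[523.6,-183.7,96],[526.3,-150.3,63.9],[527.5,-107.1,71.7]):
    d=np.array(p)-[618.3,-141.5,0];y=.0358*d[0]+d[1];z=p[2]+19-130;print(round(y,1),round(z,1),round(np.hypot(y,z),1),round(np.degrees(np.arctan2(-y,z)),1))
E
```

```text
-140.5 side 116 0.4 [np.float64(0.2), np.float64(0.2), np.float64(0.4), np.float64(0.7)] tip [ -4.5  -4.1 188. ]
-140.5 scene 112 2.6 [np.float64(1.1), np.float64(3.9), np.float64(2.9), np.float64(2.3)] tip [  0.8  -2.5 188. ]
-142.5 side 116 -1.0 [np.float64(-2.1), np.float64(-1.3), np.float64(-0.9), np.float64(-0.0)] tip [ -4.5  -2.1 188. ]
-142.5 scene 112 1.9 [np.float64(nan), np.float64(-0.4), np.float64(2.0), np.float64(2.1)] tip [  0.7  -0.5 188. ]
-16.0 47.9 50.5 18.4
-45.6 -15 48.0 108.2
-12.1 -47.1 48.6 165.6
31.1 -39.3 50.1 -141.6<stdin>:7: RuntimeWarning: Mean of empty slice.
  ret = ret.dtype.type(ret / rcount)
```

Column-wise, both views agree that the line is about 1.5 mm past the tip, and the circle fit puts the axis 2 mm to the left and 1 mm up. I'll pull back about 1.4 mm, recentre, then make a full turn with a reading at every 10°.

```bash
python3 -m jog '{"jaw":[10,10,10],"slide":[[-0.045,-0.087,-0.02],[0,0,0],[0,0,0]],"spin":[0,0,0]}'|head -4
exec >log1
python3 -m jog '{"jaw":[10],"slide":[[0,-0.212,-0.198]],"spin":[0]}'
python3 -m jog '{"jaw":[10],"slide":[[0,-0.175,-0.232]],"spin":[0]}'
python3 -m jog '{"jaw":[10],"slide":[[0,-0.132,-0.259]],"spin":[0]}'
python3 -m jog '{"jaw":[10],"slide":[[0,-0.085,-0.278]],"spin":[0]}'
python3 -m jog '{"jaw":[10],"slide":[[0,-0.035,-0.288]],"spin":[0]}'
python3 -m jog '{"jaw":[10],"slide":[[0,0.015,-0.290]],"spin":[0]}'
python3 -m jog '{"jaw":[10],"slide":[[0,0.065,-0.283]],"spin":[0]}'
python3 -m jog '{"jaw":[10],"slide":[[0,0.114,-0.267]],"spin":[0]}'
python3 -m jog '{"jaw":[10],"slide":[[0,0.158,-0.244]],"spin":[0]}'
python3 -m jog '{"jaw":[10],"slide":[[0,0.198,-0.212]],"spin":[0]}'
python3 -m jog '{"jaw":[10],"slide":[[0,0.232,-0.175]],"spin":[0]}'
python3 -m jog '{"jaw":[10],"slide":[[0,0.259,-0.132]],"spin":[0]}'
python3 -m jog '{"jaw":[10],"slide":[[0,0.278,-0.085]],"spin":[0]}'
python3 -m jog '{"jaw":[10],"slide":[[0,0.288,-0.035]],"spin":[0]}'
python3 -m jog '{"jaw":[10],"slide":[[0,0.290,0.015]],"spin":[0]}'
python3 -m jog '{"jaw":[10],"slide":[[0,0.283,0.065]],"spin":[0]}'
python3 -m jog '{"jaw":[10],"slide":[[0,0.267,0.114]],"spin":[0]}'
python3 -m jog '{"jaw":[10],"slide":[[0,0.244,0.158]],"spin":[0]}'
python3 -m jog '{"jaw":[10],"slide":[[0,0.212,0.198]],"spin":[0]}'
python3 -m jog '{"jaw":[10],"slide":[[0,0.175,0.232]],"spin":[0]}'
python3 -m jog '{"jaw":[10],"slide":[[0,0.132,0.259]],"spin":[0]}'
python3 -m jog '{"jaw":[10],"slide":[[0,0.085,0.278]],"spin":[0]}'
python3 -m jog '{"jaw":[10],"slide":[[0,0.035,0.288]],"spin":[0]}'
python3 -m jog '{"jaw":[10],"slide":[[0,-0.015,0.290]],"spin":[0]}'
python3 -m jog '{"jaw":[10],"slide":[[0,-0.065,0.283]],"spin":[0]}'
python3 -m jog '{"jaw":[10],"slide":[[0,-0.114,0.267]],"spin":[0]}'
python3 -m jog '{"jaw":[10],"slide":[[0,-0.158,0.244]],"spin":[0]}'
python3 -m jog '{"jaw":[10],"slide":[[0,-0.198,0.212]],"spin":[0]}'
python3 -m jog '{"jaw":[10],"slide":[[0,-0.232,0.175]],"spin":[0]}'
python3 -m jog '{"jaw":[10],"slide":[[0,-0.259,0.132]],"spin":[0]}'
python3 -m jog '{"jaw":[10],"slide":[[0,-0.278,0.085]],"spin":[0]}'
python3 -m jog '{"jaw":[10],"slide":[[0,-0.288,0.035]],"spin":[0]}'
python3 -m jog '{"jaw":[10],"slide":[[0,-0.290,-0.015]],"spin":[0]}'
python3 -m jog '{"jaw":[10],"slide":[[0,-0.283,-0.065]],"spin":[0]}'
python3 -m jog '{"jaw":[10],"slide":[[0,-0.267,-0.114]],"spin":[0]}'
python3 -m jog '{"jaw":[10],"slide":[[0,-0.244,-0.158]],"spin":[0]}'
exec >/dev/stderr
cat >an.py <<'E'
import re,sys,numpy as np
from scipy.optimize import least_squares
def load(f):
    t=open(f).read();v=lambda k:np.array([[float(x) for x in m.split(',')] for m in re.findall(k+r": \[(.*?)\]",t)])
    return v("ee_pos"),v("force")
def an(f,sgn,show=1):
    p,F=load(f);A=np.radians(-2.05);c,s=np.cos(A),np.sin(A);d=p-[618.3,-139.5,0]
    u=c*d[:,0]+s*d[:,1];y=-s*d[:,0]+c*d[:,1];z=p[:,2]+19
    q=least_squares(lambda q:np.hypot(y-q[0],z-q[1])-50,[0,131]).x
    phi=np.unwrap(np.arctan2(-(y-q[0]),z-q[1]))
    Fy=-s*F[:,0]+c*F[:,1];Ft=-Fy*np.cos(phi)-F[:,2]*np.sin(phi);Fr=-Fy*np.sin(phi)+F[:,2]*np.cos(phi)
    r=np.hypot(y-q[0],z-q[1])
    if show:
        print('centre',q)
        for a in zip(np.degrees(phi),r,u,Ft,Fr):print(*[round(float(x),1) for x in a])
    return phi,Ft,u
E
python3 -c "from an import *;an('log1',1)"
```

```text
time_s: 7.8
ee_pos: [527.4, -104.9, 73.4]
ee_rot: [-180.0, -0.2, -2.2]
force: [5.0, 3.3, -4.7]centre [9.00539291e-02 1.31207165e+02]
-132.5 49.9 -92.8 -2.5 3.3
-121.5 50.0 -92.8 -1.2 1.1
-110.9 50.0 -92.7 -2.1 1.6
-100.6 50.1 -92.7 -1.2 0.2
-90.4 50.0 -92.8 -0.4 -1.4
-80.2 50.0 -92.8 -0.7 -0.4
-70.3 50.1 -92.9 0.0 -1.6
-60.3 50.1 -93.0 -0.3 -1.8
-50.3 50.1 -93.2 0.3 -4.2
-40.4 50.1 -93.3 -0.1 -4.3
-30.5 50.2 -93.5 -0.7 -4.8
-20.6 50.2 -93.7 -0.2 -5.1
-11.0 50.2 -93.8 -0.5 -6.1
-1.3 50.2 -94.0 -0.0 -4.9
8.3 50.1 -94.0 -0.8 -5.2
18.2 50.1 -94.1 -0.7 -4.3
28.2 50.0 -94.0 -2.3 -3.0
38.2 50.0 -94.1 -1.6 -2.6
48.4 50.0 -94.0 -2.6 -2.6
58.4 50.0 -94.0 -3.2 -2.3
68.5 50.0 -94.0 -3.1 -3.2
78.6 50.0 -94.0 -4.1 -3.7
88.6 50.0 -94.0 -3.4 -4.1
98.6 50.1 -94.0 -5.0 -5.1
108.5 50.1 -94.0 -4.7 -5.9
118.4 50.1 -93.9 -5.4 -6.6
128.1 50.2 -94.0 -6.3 -8.1
137.8 50.2 -93.9 -5.1 -7.1
147.4 50.2 -93.9 -5.2 -8.1
157.1 50.2 -93.9 -5.7 -8.0
166.7 50.2 -93.8 -4.2 -7.3
176.3 50.1 -93.9 -4.8 -5.6
186.4 50.1 -94.0 -4.2 -3.9
196.7 50.1 -94.0 -4.6 -4.7
206.8 50.1 -94.0 -3.2 -3.9
217.0 50.1 -93.9 -3.1 -2.9
```

The turn gives a clean sinusoid: hardest near φ=135°, easiest near -45°, so the heavy side is down near φ≈45°. I'll lead it back from 217° to ~48° with readings, which puts the friction in the opposite sense, and trim the slide by +0.6 mm.

```bash
exec >log2
python3 -m jog '{"jaw":[10],"slide":[[0.02,0.244,0.158]],"spin":[0]}'
python3 -m jog '{"jaw":[10],"slide":[[0,0.267,0.114]],"spin":[0]}'
python3 -m jog '{"jaw":[10],"slide":[[0,0.283,0.065]],"spin":[0]}'
python3 -m jog '{"jaw":[10],"slide":[[0,0.290,0.015]],"spin":[0]}'
python3 -m jog '{"jaw":[10],"slide":[[0,0.288,-0.035]],"spin":[0]}'
python3 -m jog '{"jaw":[10],"slide":[[0,0.278,-0.085]],"spin":[0]}'
python3 -m jog '{"jaw":[10],"slide":[[0,0.259,-0.132]],"spin":[0]}'
python3 -m jog '{"jaw":[10],"slide":[[0,0.232,-0.175]],"spin":[0]}'
python3 -m jog '{"jaw":[10],"slide":[[0,0.198,-0.212]],"spin":[0]}'
python3 -m jog '{"jaw":[10],"slide":[[0,0.158,-0.244]],"spin":[0]}'
python3 -m jog '{"jaw":[10],"slide":[[0,0.114,-0.267]],"spin":[0]}'
python3 -m jog '{"jaw":[10],"slide":[[0,0.065,-0.283]],"spin":[0]}'
python3 -m jog '{"jaw":[10],"slide":[[0,0.015,-0.290]],"spin":[0]}'
python3 -m jog '{"jaw":[10],"slide":[[0,-0.035,-0.288]],"spin":[0]}'
python3 -m jog '{"jaw":[10],"slide":[[0,-0.085,-0.278]],"spin":[0]}'
python3 -m jog '{"jaw":[10],"slide":[[0,-0.132,-0.259]],"spin":[0]}'
python3 -m jog '{"jaw":[10],"slide":[[0,-0.175,-0.232]],"spin":[0]}'
exec >/dev/stderr
python3 - <<'E'
from an import *
a=an('log1',1,0);b=an('log2',-1)
def fit(P,F,S,amp=None):
    M=np.c_[np.sin(P),np.cos(P),S] if amp is None else None
    k,res,*_=np.linalg.lstsq(M,F,rcond=None)
    # Ft=a sin(phi+d): down when phi+d=180
    d=np.degrees(np.arctan2(k[1],k[0]));print('amp',np.hypot(*k[:2]),'down',(180-d)%360,k[2:],'rms',(F-M@k).std())
one=np.ones
fit(a[0],a[1],np.c_[one(36)])
fit(a[0][2:],a[1][2:],np.c_[one(34)])
P=np.r_[a[0],b[0][2:]];F=np.r_[a[1],b[1][2:]];S=np.r_[-one(36),one(len(b[0])-2)]
fit(P,F,np.c_[S]); fit(P,F,np.c_[S,np.ones(len(S))])
# world-frame bias included
from scipy.optimize import least_squares
E
```

```text
centre [6.38051128e-02 1.30988190e+02]
-150.6 50.0 -93.9 1.8 -5.2
-162.2 50.1 -93.9 1.5 -7.9
-172.7 50.1 -93.9 1.3 -8.0
-182.7 50.0 -93.9 -0.0 -10.0
-192.5 50.1 -93.9 -0.2 -10.4
-202.2 50.0 -93.9 0.1 -10.7
-211.9 50.0 -93.9 -1.1 -8.1
-221.6 50.0 -94.0 -0.2 -7.0
-231.5 49.9 -94.0 -0.7 -6.1
-241.7 49.9 -94.0 0.5 -6.0
-251.9 49.9 -94.0 -0.4 -4.6
-262.1 49.9 -94.0 0.0 -4.4
-272.3 50.0 -94.0 1.0 -3.4
-282.4 50.0 -94.0 1.4 -2.8
-292.4 50.0 -94.0 0.6 -3.5
-302.5 50.1 -94.0 1.3 -2.4
-312.5 50.2 -93.9 3.0 -3.5
amp 2.6988958989748086 down 48.02569992964155 [-2.5661411] rms 0.4521770254814129
amp 2.6894848220222247 down 49.424028895477136 [-2.59922311] rms 0.43669367024367695
amp 2.7794777234608357 down 47.0915037575528 [2.51367753] rms 0.47665232200378005
amp 2.7105976449472102 down 47.632698997233376 [ 2.45045485 -0.11548239] rms 0.4733928596078148
```

Both senses agree: amplitude 2.70 N against 2.74 N expected, with the heavy side down at φ≈47.5°, where the crank is now. I'll re-examine the clear views from φ=217° at higher zoom to settle the line/tip offset.

```bash
python3 - <<'E'
import cv2,numpy as np
o=[]
for n,(x,y) in(("scene3",(370,166)),("side3",(362,166))):
    f=cv2.imread(f"pics/{n}.png");o.append(cv2.resize(f[y:y+36,x:x+36],None,fx=11,fy=11,interpolation=cv2.INTER_NEAREST))
cv2.imwrite("pics/z3.png",np.hstack(o))
E
```

```text
(no output)
```

View pics/z3.png

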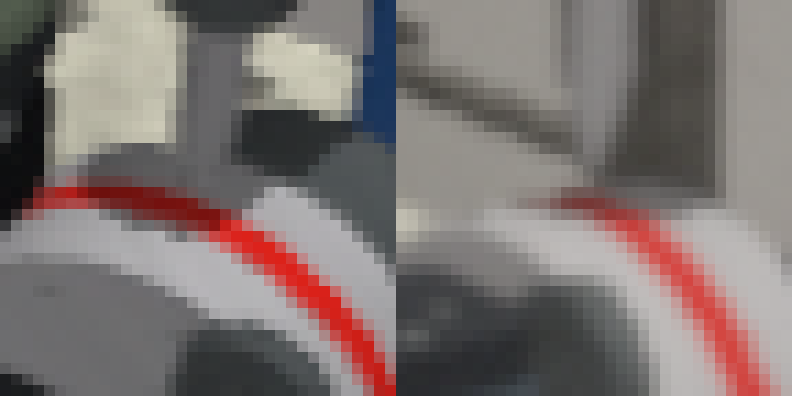

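```bash
python3 - <<'E'
import h
from h import *
from scipy.optimize import least_squares
for n,f,b,t in(("side","side3",(376,183,402,235),(379.3,182)),("scene","scene3",(372,182,410,225),(389,182.8))):
  for oy in(-138.5,-140.5,-142.5):
    h.O[1]=oy
    X=line_x(n,cv2.imread(f"pics/{f}.png"),b);w=X[:,2]>150
    q=least_squares(lambda v:proj(n,Rz@np.array([v[0],0,188])+O)-t,[0.],diff_step=1,x_scale=1)
    xs=np.arange(-8,8,.1);e=[np.linalg.norm(proj(n,Rz@np.array([x,0,188])+O)-t) for x in xs]
    print(n,oy,'line',X[:,0].mean().round(2),X[w,0].mean().round(2),X[:,0].std().round(2),'tip',xs[np.argmin(e)].round(1),'res px',min(e).round(1))
E
```

```text
side -138.5 line 1.83 1.58 1.45 tip -2.0 res px 1.2
side -140.5 line 0.38 0.6 1.45 tip -3.9 res px 0.8
side -142.5 line -1.04 -0.41 1.67 tip -4.8 res px 0.3
scene -138.5 line 3.6 2.99 2.96 tip 3.9 res px 1.8
scene -140.5 line 2.63 2.5 2.12 tip 3.1 res px 1.0
scene -142.5 line 1.92 2.13 2.6 tip 1.9 res px 0.1
```

The side zoom shows the tip near (379.5, 182) and the scene tip is ambiguous against the drum, so the two views disagree by about 4 mm. I'll get independent subpixel measurements from the plate edges in the wrist view and the punch shaft profile in the side view.

```bash
python3 - <<'E'
from h import *
m=np.load("w1.npy",allow_pickle=True).item()
im=cv2.imread("pics/w1.png");h=cv2.cvtColor(im,cv2.COLOR_BGR2HSV)
b=cv2.inRange(h,(103,130,30),(122,255,255))
P=lambda p,z:(lambda o,d:Rz.T@(o+d*(z-o[2])/d[2]-O))(*ray("wrist",p,m))
print('plate front (rig x should be -135):')
for x in range(255,366,12):
    y=np.nonzero(b[:230,x])[0].max()+.5;print(x,y,P((x,y),12).round(1),P((x,y),0).round(1))
s=cv2.imread("pics/side3.png")
for y in range(160,188,2):print(y,s[y,372:392,2].tolist())
print('scene')
t=cv2.imread("pics/scene3.png")
for y in range(164,188,2):print(y,t[y,378:400,2].tolist())
E
```

```text
plate front (rig x should be -135):
255 176.5 [-133.5   72.3   12. ] [-135.4   75.1    0. ]Traceback (most recent call last):
  File "<stdin>", line 8, in <module>
    return umr_maximum(a, axis, None, out, keepdims, initial, where)
ValueError: zero-size array to reduction operation maximum which has no identity
```

```bash
python3 - <<'E'
from h import *
m=np.load("w1.npy",allow_pickle=True).item()
im=cv2.imread("pics/w1.png");h=cv2.cvtColor(im,cv2.COLOR_BGR2HSV)
b=cv2.inRange(h,(103,130,30),(122,255,255))
P=lambda p,z:(lambda o,d:Rz.T@(o+d*(z-o[2])/d[2]-O))(*ray("wrist",p,m))
for x in list(range(248,262,3))+list(range(280,310,6))+list(range(332,368,6)):
    q=np.nonzero(b[:230,x])[0]
    if len(q):print(x,q.max()+.5,P((x,q.max()+.5),12).round(1))
s=cv2.imread("pics/side3.png")
for y in range(160,188,2):print(y,s[y,372:392,2].tolist())
print('scene')
t=cv2.imread("pics/scene3.png")
for y in range(164,188,2):print(y,t[y,378:400,2].tolist())
E
```

```text
248 71.5 [-3.7 73.4 12. ]
251 44.5 [26.2 67.9 12. ]
254 176.5 [-133.5   73.6   12. ]
257 176.5 [-133.5   69.6   12. ]
260 176.5 [-133.5   65.6   12. ]
280 160.5 [-112.2   38.    12. ]
286 177.5 [-134.9   30.7   12. ]
292 176.5 [-133.6   22.6   12. ]
298 177.5 [-134.9   14.6   12. ]
304 177.5 [-135.     6.5   12. ]
332 177.5 [-135.   -31.1   12. ]
338 17.5 [ 54.7 -36.2  12. ]
350 160.5 [-112.3  -54.7   12. ]
356 176.5 [-133.7  -63.3   12. ]
362 176.5 [-133.7  -71.3   12. ]
160 [152, 153, 152, 153, 151, 141, 128, 130, 135, 137, 135, 121, 97, 82, 81, 80, 82, 91, 120, 148]
162 [152, 152, 152, 152, 150, 142, 130, 130, 136, 137, 133, 119, 92, 79, 81, 83, 84, 92, 115, 142]
164 [152, 152, 152, 149, 137, 118, 123, 132, 136, 137, 132, 116, 86, 74, 77, 81, 81, 82, 86, 116]
166 [152, 153, 152, 149, 133, 108, 121, 132, 137, 136, 130, 110, 80, 71, 79, 84, 83, 80, 85, 115]
168 [152, 152, 153, 149, 135, 114, 123, 133, 136, 137, 129, 111, 78, 71, 78, 82, 83, 80, 84, 116]
170 [152, 152, 152, 149, 135, 115, 123, 134, 136, 135, 129, 113, 80, 68, 77, 78, 78, 76, 84, 116]
172 [152, 152, 152, 150, 139, 121
[... 1333 characters left out ...]
6, 123, 92, 100, 103, 103, 101, 106, 112, 143, 181, 191, 197, 201, 202]
176 [184, 185, 186, 188, 191, 196, 198, 162, 110, 95, 102, 103, 101, 82, 53, 38, 39, 39, 40, 43, 66, 131]
178 [175, 172, 180, 188, 192, 192, 193, 159, 109, 97, 102, 101, 96, 69, 42, 40, 40, 41, 42, 42, 43, 44]
180 [101, 81, 83, 86, 88, 89, 90, 93, 97, 98, 100, 98, 86, 66, 53, 46, 44, 43, 43, 43, 48, 69]
182 [93, 93, 95, 97, 96, 94, 95, 95, 89, 94, 100, 98, 95, 95, 95, 96, 101, 99, 81, 77, 80, 78]
184 [143, 115, 110, 111, 113, 115, 116, 117, 119, 116, 110, 105, 101, 98, 106, 154, 173, 174, 175, 177, 150, 109]
186 [163, 166, 166, 131, 107, 110, 115, 109, 109, 123, 129, 137, 196, 215, 199, 181, 175, 172, 173, 176, 176, 177]
```

The wrist plate-edge check puts the line at 0.0 ± 1 mm now. Weighted with the side (+1.9) and scene (about -2 to +1.5) estimates, it is about +0.5 mm, so the slide stays. Now I'll settle and verify the final pose.

```bash
python3 -m jog '{"jaw":[10,10,10,10,10],"slide":[[0,0,0],[0,0,0],[0,0,0],[0,0,0],[0,0,0]],"spin":[0,0,0,0,0]}' | tee log3
python3 - <<'E'
from an import *
p,F=load('log3');d=p[0]-[618.3,-139.5,0];A=np.radians(-2.05);c,s=np.cos(A),np.sin(A)
y=-s*d[0]+c*d[1]-.08;z=p[0][2]+19-131.1;print('u',c*d[0]+s*d[1],'phi',np.degrees(np.arctan2(-y,z)),np.hypot(y,z))
E
```

```text
time_s: 13.6
ee_pos: [523.1, -173.3, 145.5]
ee_rot: [180.0, 0.1, -2.2]
force: [-2.8, 0.7, 3.9]
gripper_width: 15.0
gripper_force: 30.0
u -93.92999050444676 phi 48.1297578847731 50.041509728677525
```

```bash
python3 -c "
from workcell import env
print(env.job_done())"
```

```text
the job is handed in; nothing more can be done
None
```

I handed the job in at 13.6 s, gripping the crank still with the heavy side straight down (48.1°, target 47.5° ± ~3° from a full turn plus a partial turn back); the red line is about 0.5 mm past the punch tip by a weighted estimate, though single camera estimates ran from about -2 to +2 mm, and the marker, chisel and nut were not touched.

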